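Shut the rotary waffle iron and turn it over

TASK

The waffle in the rotary iron needs its other side baked. With the gripper's fingertips or the outside of the fingers, push the standing lid down until it is fully shut, then push the shut iron over on its axle, half a turn, right side going down and left side coming up and over, until it lies level and upside down against its stop with the lid still shut. Only push, slowly and lightly; do not grip the iron, do not turn it before the lid is shut, and leave the crockery, cutlery and jam standing around it where they are.

Things in the scene. Friction and masses are not known exactly. Their poses are not given: they have to be found in the camera images.
- stand: Dark steel stand of a rotary waffle iron, heavy, does not move: base plate 285 x 170 mm, 19 mm high; bearing column at the rear (62 mm wide, 116 to 146 mm behind the centre, top 136 mm up), bearing post in front (38 mm wide, 115 to 129 mm before the centre, top 124 mm up). Origin: on the worktop under the middle of the pans; x points from front to rear along the axle, y left, z up.
- axle (a point): Middle of the pans, on the turning axle (along the stand's x), 105 mm above the stand's origin; does not turn. The iron is two bright steel round pans, 80 mm radius, that meet in the plane through the axle; shut, the flat outer face (radius 62 mm) of each lies 27 mm from that plane, bevelled to 18 mm at the rim. Black round handle, 25 mm thick, on the axle 130 to 182 mm before the centre.
- iron (a joint): Turn of the iron on its axle, rad. 0 = level, lid on top (start, at a stop); grows as the right (-y) edge goes down and the left (+y) edge comes up and over; pi = level, upside down, at the other stop. Shut, it is nearly balanced, and friction (0.18 N m) holds it wherever it is left; a slow push of 2 to 5 N near the rim turns it. A waffle is stuck in the lower pan.
- lid (a joint): Opening of the lid (the upper pan), rad: 0 = shut, 1.57 = standing square up. Its hinge lies across the axle at axle height, 90 mm behind the centre; the lid reaches forward from it: pan from 10 to 170 mm, black thumb tab to 203 mm. The hinge is stiff (0.35 N m): the lid stays wherever it is put, also upside down, and must be pushed all the way shut (1 to 5 N near its rim).
- lid_tab (a point): Middle of the lid's black thumb tab (26 x 38 x 13 mm), 190 mm from the lid's hinge, 12.5 mm from the parting plane; moves with the lid.
- plate: China plate with crumbs, 190 mm across, 21 mm high, right of the iron; origin at the centre of its underside. Leave alone.
- mug: Dotted mug with a handle, 78 x 114 x 93 mm, left of the iron; origin at the centre of its underside. Leave alone.
- glass: Drinking glass, 78 mm across, 86 mm high, left of the iron; origin at the centre of its underside. Leave alone.
- jam_cup: Jam portion cup, 64 x 58 x 27 mm, left of the iron; origin at the centre of its underside. Leave alone.
- teaspoon_1: Teaspoon lying right of the iron, 132 x 26 x 9 mm; origin at the centre of its underside. Leave alone.
- teaspoon_2: Teaspoon lying right of the iron, 132 x 28 x 11 mm; origin at the centre of its underside. Leave alone.

How it is judged:
On the way, in this order (a step that is already met when the one before it is completed fails the run):
1. the lid is pushed shut while the iron is still level (value of joint lid below 0.06 rad and value of joint iron below 0.35 rad), for 0.2 s.
2. the shut iron is turned over to its stop (value of joint iron above 3.04 rad and value of joint lid below 0.06 rad), for 0.2 s.
At the end, for the whole second after the job is handed in: The iron lies upside down within 0.1 rad (6 degrees) of its stop, the lid is shut within 0.06 rad (3.5 degrees), and all the things around are where they were (all of step 2 and velocity of joint iron between -0.05 and 0.05 rad/s); the robot touches nothing.
It fails at once if the iron is turned by more than 0.35 rad while the lid is open by more than 0.2 rad (value of joint iron above 0.35 rad and value of joint lid above 0.2 rad).
It fails at once if a thing standing around is lifted, or moved by more than 30 mm (distance of any of plate, mug, glass, jam_cup, teaspoon_1, teaspoon_2 from where it was at the start of the episode above 0.03 m).
It fails at once if the iron is gripped, or pushed with more than 38 N, while the lid or the iron is between its end positions (contact force between the fingers and stand above 38 N and (value of joint lid above 0.08 rad or value of joint iron between 0.08 and 3.04 rad)).
It also fails if it takes over 67 s, if anything falls off the work surface, if the arm or the gripper's body presses on something with over 40 N, if the wrist force passes 120 N, or if a joint passes its speed limit or range.

ROBOT

A 6-joint arm with a two-finger parallel gripper is mounted at the origin on a cart in front of the work surface, level with it; the furniture and walls round the work are solid. World frame = base frame: x ahead of the robot, y to its left, z up, the work surface at z = 0. Lengths are in m, angles in rad, forces in N, time in s.
With the tool pointing down it reaches from about 0.375 to 0.925 m from the base axis. Payload 5.7 kg.
Tool frame: the origin (TCP) lies on the mounting face of the last link; the fingertips stand 182 mm ahead of it and the grasp point (between the pads) lies 163 mm ahead of it; z points along the fingers, y is the line along which they close (so a half turn about z gives the same grasp; the last joint's range is limited). The gripper opens to 88 mm and grips with 3 to 60 N. Pads are 20 mm wide; open, the fingers measure 115 mm over their backs; the gripper's body (75 mm by 178 mm) begins 61 mm behind the grasp point.
Start: joints at [1.146, 0.359, 1.51, -0, 1.272, -0.115], TCP at [0.183, 0.571, 0.405] pointing down, gripper open.
Joint ranges: [-2.97, 2.97], [-1.01, 2.36], [0.21, 2.38], [-0.96, 4.11], [0.2, 2.71], [-2.98, 2.98]. Speed limits (rad/s): [2.39, 2.39, 3.14, 3.14, 3.14, 3.14].

INTERFACE

Orientations are given as a unit quaternion [x, y, z, w].
In Python, from cell import robot gives the robot as it stands.
- The arm moves only by the tool play_rows, never from a script. Its argument "increments" is a list of rows, each an object with "offset": the shift along the tool's x, y, z in mm, a list of three; "rotation": the turn, a rotation vector about the tool's x, y, z in degrees, a list of three; "gripper": the gripper command: -1 is shut, 1 is fully open, values between are in proportion. In form: [{"offset": [tx, ty, tz], "rotation": [ax, ay, az], "gripper": gripper}, ...]. A call has 1 to 10 rows; each row is the pose to reach, as a shift and turn from the pose commanded when the call began, along the tool's axes at that moment; what a row does not reach only later rows make up. A row lasts 1/10 s, in which the tool goes at most 50 mm and 8.59 degrees, less where a joint would pass 70% of its speed; a pose out of reach is approached as far as the arm can. A call with a gripper value outside its range is refused whole. The fingers move at their own pace and stop on an object; "newtons" is the grip in N (left out, the last holds). Time passes only in rows, so rows that repeat a pose let the fingers close. It gives the time, the measured TCP pose, the force, the opening and the grip force at its end, in the units of the state.
- robot.state(): the state, without advancing time (a new reading comes with each control period).
- robot.get_image(name): name is "scene" or "top" or "wrist"; returns a dict with "pixels" (384x512x3 uint8, blue, green, red), "intrinsics" (3x3 intrinsics, pixels), "xyz" and "rotation" of the camera in the world; the wrist camera has in their place "tool_from_camera" (4x4, takes a point from camera to tool coordinates, whose origin is the TCP and whose axes are the flange's). Camera axes: x right, y up, looking along -z (the intrinsics and any distortion apply to the point x, -y, -z); pixel columns grow to the right and rows downward; lengths in m; the calibration is good to about 2 mm. The wrist camera is an equidistant fisheye: a pixel r from the principal point sees the ray r / f radians off the axis. A picture is of the moment at which its call begins: read the wrist's pose just before it. There is no depth.
- robot.finish_job(): hands the job in; it is judged then, once.
The state is a dict: "time": time; "joint_pos": joint angles; "joint_vel": joint speeds; "effort": joint torques, N m; "tcp_pos": TCP position; "orientation": TCP orientation; "ft_force": force on the tool from outside, world axes, zero at the start; "moment": the same for the moment, N m; "finger_gap": opening from 0.0 (shut) to 1.0 (fully open); "grasp_force": force on a finger pad.
Only numpy, scipy, OpenCV 4.12 (cv2) and the standard library are available. Lean on these libraries where they do the work, as an engineer would, in place of code of your own. Each camera call takes 0.05 s, during which the arm holds its last target. There are 200 camera calls.

## Working session

There is one attempt and no reset: what is moved stays moved. The work goes in short steps, Python scripts to look and compute and a tool call to move; the robot and the scene stay as the last step left them, time stands still between calls to the robot, and variables do not carry over. Pictures are saved under pics/ and viewed, at most 10 in all, crops included, and the job is handed in when it is done.

Besides the shell and the picture viewer there is one more tool, called after "Emit:" in YAML: its name, and indented under it one key for each argument. play_rows: Moves the arm, as the interface text tells. Its arguments: {"type":"object","properties":{"increments":{"type":"array","items":{"type":"object","properties":{"offset":{"type":"array","items":{"type":"number"}},"rotation":{"type":"array","items":{"type":"number"}},"gripper":{"type":"number"}}}},"newtons":{"type":"number"}},"required":["increments"]}

```bash
ls; mkdir -p pics; python3 - <<'E'
from cell import robot
import cv2,numpy as np
print(robot.state())
for n in("scene","top"):
    d=robot.get_image(n);cv2.imwrite(f"pics/{n}0.png",d["pixels"]);print(n,d["intrinsics"],d["xyz"],d["rotation"])
    np.savez(f"{n}.npz",K=d["intrinsics"],t=d["xyz"],R=d["rotation"])
E
```

```text
pics
{'time': 0.0, 'joint_pos': array([ 1.14587758e+00,  3.59488701e-01,  1.51141936e+00,  2.00095825e-05,
        1.27250578e+00, -1.15110989e-01]), 'joint_vel': array([ 2.06298279e-03,  2.32505305e-03, -1.49844425e-04, -8.04403791e-04,
        1.38223824e-03, -2.99165943e-05]), 'effort': array([ 2.00155722e-03, -5.15370619e+01, -2.70723903e+01,  6.73347898e-02,
        3.48360976e-02, -1.83500283e-04]), 'tcp_pos': array([0.18278648, 0.57110334, 0.40382398]), 'orientation': array([ 1.54287979e-01,  9.88025501e-01, -8.75052578e-04, -2.52111650e-04]), 'ft_force': array([0.96677482, 0.074365  , 0.50494726]), 'moment': array([ 0.04757381, -0.02399714,  0.04070507]), 'grasp_force': 0.0, 'finger_gap': 1.001386749098315}
scene [[466.07254082   0.         255.04231752]
 [  0.         466.07254082 184.43482117]
 [  0.           0.           1.        ]] [-0.51770008 -0.69115524  0.87654374] [ 0.42149597 -0.23296043 -0.43360652  0.76161406]
top [[421.60404514   0.         256.65165567]
 [  0.         421.60404514 189.85907618]
 [  0.           0.           1.        ]] [ 0.32345996 -0.04781838  1.33700495] [-0.06312703  0.05124167  0.71073068 -0.69874972]
```

View pics/scene0.png

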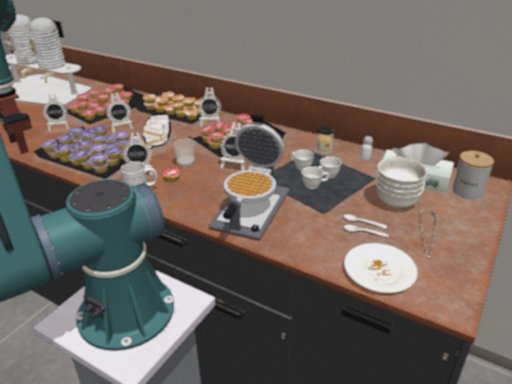

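View pics/top0.png

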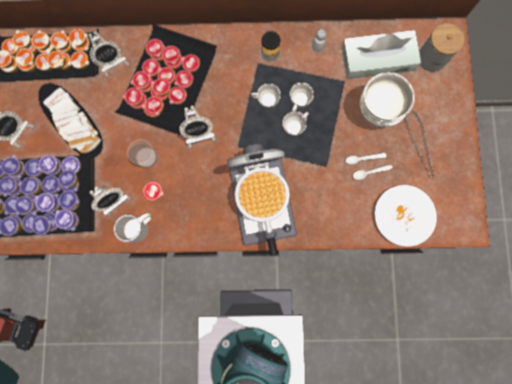

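Top: the iron's pan is at about (262,195), with its handle at (271,245) toward the robot and the standing lid at (256,157). Mug, glass and jam are on the left, and plate and spoons are well to the right. I'll zoom in for the pose.

```bash
python3 - <<'E'
import cv2,numpy as np
a=cv2.imread("pics/top0.png")[135:260,215:315]; b=cv2.imread("pics/scene0.png")[115:240,205:300]
a=cv2.resize(a,None,fx=4,fy=4,interpolation=cv2.INTER_CUBIC);b=cv2.resize(b,None,fx=4,fy=4,interpolation=cv2.INTER_CUBIC)
cv2.imwrite("pics/crop0.png",np.hstack([a,b]))
E
```

```text
(no output)
```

View pics/crop0.png

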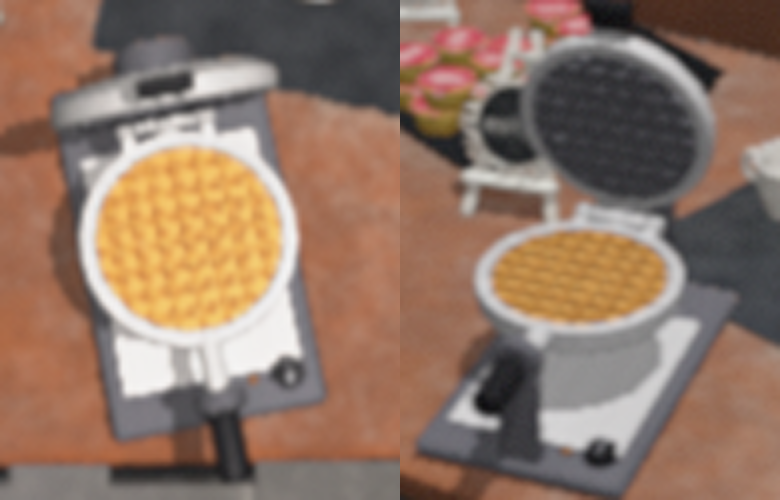

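Crop: base front corners are at top-crop (117,438) and (325,398), rear at (62,120) and (265,90), pan centre at (188,242), handle end at (237,470), tab at (163,83). In the scene crop the base corners are at (418,452), (628,492) and (740,293).

```bash
cat > h.py <<'E'
import numpy as np
from scipy.spatial.transform import Rotation as Ro
C={}
for n in("scene","top"):
    d=np.load(f"{n}.npz");C[n]=(d["K"],d["t"],Ro.from_quat(d["R"]))
def proj(n,p):
    K,t,R=C[n];c=R.inv().apply(np.atleast_2d(p)-t);c=c*[1,-1,-1]
    u=c@K.T;return u[:,:2]/u[:,2:]
def ray(n,uv,z):
    K,t,R=C[n];v=np.linalg.inv(K)@[*uv,1];v=R.apply(v*[1,-1,-1]);return t+v*(z-t[2])/v[2]
E
python3 - <<'E'
from h import *
from scipy.optimize import least_squares
def px(n,c): return np.array(c)/4+([215,135] if n=="top" else [205-100,115])-0.375
def pts(q):
    x,y,a,l=q;f=lambda p:Ro.from_euler('z',a).apply(p)+[x,y,0]
    tab=[-.09*-1-.19*np.cos(l)+ -0.0125*0+.0125*np.sin(l)*1,0,.105+.19*np.sin(l)+.0125*np.cos(l)]
    # hinge at +90mm, lid reaches -x
    return f,tab
ob=[("top",(117,438),(-.1425,.085,.019)),("top",(325,398),(-.1425,-.085,.019)),("top",(62,120),(.1425,.085,.019)),("top",(265,90),(.1425,-.085,.019)),
("top",(188,242),(0,0,.105)),("top",(163,83),"tab"),
("scene",(418,452),(-.1425,.085,.019)),("scene",(628,492),(-.1425,-.085,.019)),("scene",(740,293),(.1425,-.085,.019))]
def res(q,raw=False):
    f,tab=pts(q);r=np.array([proj(n,f(tab if p=="tab" else p))[0]-px(n,c) for n,c,p in ob])
    return r if raw else r.ravel()
print(ray("top",px("top",(188,242)),.105))
s=least_squares(res,[.5,0,0,1.5],loss="soft_l1");print(s.x,res(s.x,1).round(1))
f,_=pts(s.x)
# objects
for n,uv,z in [("mug",(130,228),.05),("glass",(141,152),.05),("jam",(152,190),.02),("plate",(405,215),.01),("sp1",(366,159),.005),("sp2",(372,173),.005)]:
    print(n,ray("top",uv,z).round(3))
E
```

```text
[ 0.50886368 -0.04306361  0.105     ]
[ 0.51558228 -0.04438317  0.18346513  1.39275767] [[ 0.6  2.9]
 [ 2.3  2. ]
 [-2.8 -5.4]
 [-1.6 -8.3]
 [ 0.4 -2.3]
 [ 0.8 -0.1]
 [-1.3 -0.9]
 [-0.6  1.3]
 [ 0.1  0.6]]
mug [0.423 0.362 0.05 ]
glass [0.662 0.335 0.05 ]
jam [0.544 0.306 0.02 ]
plate [ 0.452 -0.492  0.01 ]
sp1 [ 0.636 -0.381  0.005]
sp2 [ 0.589 -0.398  0.005]
```

```bash
python3 - <<'E'
from h import *
from scipy.optimize import least_squares
def px(n,c): return np.array(c)/4+([215,135] if n=="top" else [105,115])-0.375
ob=[("top",(117,438),(-.1425,.085,.019)),("top",(325,398),(-.1425,-.085,.019)),
("top",(188,242),(0,0,.105)),("top",(163,83),"tab"),("top",(237,472),(-.182,0,.105)),
("scene",(418,452),(-.1425,.085,.019)),("scene",(628,492),(-.1425,-.085,.019)),("scene",(740,293),(.1425,-.085,.019))]
def res(q,raw=False):
    x,y,a,l=q;f=lambda p:Ro.from_euler('z',a).apply(p)+[x,y,0]
    tab=[.09-.19*np.cos(l)+.0125*np.sin(l),0,.105+.19*np.sin(l)+.0125*np.cos(l)]
    r=np.array([proj(n,f(tab if p=="tab" else p))[0]-px(n,c) for n,c,p in ob])
    return r if raw else r.ravel()
s=least_squares(res,[.5,0,0,1.5]);print(s.x,res(s.x,1).round(1))
E
```

```text
[ 0.51871219 -0.04219795  0.18835113  1.3754113 ] [[ 0.2  2. ]
 [ 1.7  0.8]
 [-0.4 -3.3]
 [ 0.1 -0. ]
 [ 0.3  0.1]
 [-1.1 -1.5]
 [-0.5  0.4]
 [-0.3 -0.1]]
```

```bash
cat > g.py <<'E'
import sys
from h import *
from cell import robot
S=np.array([.515,-.043,0]);YAW=.187
RS=Ro.from_euler('z',YAW)
RG=Ro.from_matrix(RS.as_matrix()@np.array([[0,1,0],[1,0,0],[0,0,-1.]]))
def now():
    s=robot.state();R=Ro.from_quat(s["orientation"]);p=s["tcp_pos"]+R.apply([0,0,.182])
    print("t",round(s["time"],2),"tip stand mm",(RS.inv().apply(p-S)*1e3).round(1),"rot err",(R.inv()*RG).as_rotvec(degrees=True).round(1),"F stand",RS.inv().apply(s["ft_force"]).round(1),"gap",round(s["finger_gap"],2));return s,R,p
def move(tip):  # stand-frame tip target mm, vertical goal orientation -> offset mm, rotation deg
    s,R,p=now();g=RS.apply(np.array(tip)/1e3)+S-RG.apply([0,0,.182])
    print(tip,"off",(R.inv().apply(g-s["tcp_pos"])*1e3).round(1),"rot",(R.inv()*RG).as_rotvec(degrees=True).round(1))
if __name__=="__main__":
    a=[float(v) for v in sys.argv[1:]]
    now()
    for i in range(0,len(a),3): move(a[i:i+3])
E
python3 g.py 160 0 345
```

```text
t 0.1 tip stand mm [-212.4  665.   221.9] rot err [-0.1  0.  61.5] F stand [ 0.5 -0.1 -0.4] gap 1.0
t 0.1 tip stand mm [-212.4  665.   221.9] rot err [-0.1  0.  61.5] F stand [ 0.5 -0.1 -0.4] gap 1.0
[160.0, 0.0, 345.0] off [-644.3 -407.6 -122.6] rot [-0.1  0.  61.5]
```

Emit:
play_rows:
  increments:
    - {"offset":[0,0,-35],"rotation":[0,0,0],"gripper":-1}
    - {"offset":[-20,-10,-75],"rotation":[0,0,6],"gripper":-1}
    - {"offset":[-50,-30,-110],"rotation":[0,0,12],"gripper":-1}
    - {"offset":[-85,-55,-124],"rotation":[0,0,18],"gripper":-1}
    - {"offset":[-125,-80,-124],"rotation":[0,0,25],"gripper":-1}
    - {"offset":[-165,-105,-124],"rotation":[0,0,32],"gripper":-1}
    - {"offset":[-205,-130,-124],"rotation":[0,0,39],"gripper":-1}
    - {"offset":[-245,-155,-124],"rotation":[0,0,46],"gripper":-1}
    - {"offset":[-285,-180,-124],"rotation":[0,0,53],"gripper":-1}
    - {"offset":[-325,-205,-124],"rotation":[0,0,61],"gripper":-1}
  newtons: 20

```text
time: 1.1
tcp_pos: [0.4307, 0.2754, 0.5284]
orientation: [0.636, 0.771, -0.0, -0.0]
ft_force: [1.0, 0.3, -0.2]
finger_gap: 0.128
grasp_force: 0.0
```

```bash
python3 g.py 160 0 345
```

```text
t 1.1 tip stand mm [-23.7 328.5 346.4] rot err [-0.   0.   0.2] F stand [ 1.   0.1 -0.2] gap 0.13
t 1.1 tip stand mm [-23.7 328.5 346.4] rot err [-0.   0.   0.2] F stand [ 1.   0.1 -0.2] gap 0.13
[160.0, 0.0, 345.0] off [-329.3  182.3    1.4] rot [-0.   0.   0.2]
```

Emit:
play_rows:
  increments:
    - {"offset":[-25,25,0],"rotation":[0,0,0],"gripper":-1}
    - {"offset":[-55,55,0],"rotation":[0,0,0],"gripper":-1}
    - {"offset":[-90,85,0],"rotation":[0,0,0],"gripper":-1}
    - {"offset":[-125,115,0],"rotation":[0,0,0],"gripper":-1}
    - {"offset":[-165,145,0],"rotation":[0,0,0],"gripper":-1}
    - {"offset":[-205,170,0],"rotation":[0,0,0],"gripper":-1}
    - {"offset":[-245,182,0],"rotation":[0,0,0],"gripper":-1}
    - {"offset":[-285,182,0],"rotation":[0,0,0],"gripper":-1}
    - {"offset":[-320,182,0],"rotation":[0,0,0],"gripper":-1}
    - {"offset":[-326,182,0],"rotation":[0,0,0],"gripper":-1}

```text
time: 2.1
tcp_pos: [0.6727, -0.011, 0.5276]
orientation: [0.636, 0.772, -0.001, -0.0]
ft_force: [-1.0, 0.2, -0.3]
finger_gap: 0.007
grasp_force: 0.0
```

```bash
python3 g.py 160 5 258; python3 - <<'E'
from cell import robot
import cv2,numpy as np
a=robot.get_image("scene")["pixels"][60:260,160:340];b=robot.get_image("top")["pixels"][100:260,200:320]
cv2.imwrite("pics/c1.png",np.hstack([cv2.resize(a,(450,500)),cv2.resize(b,(350,467))[:467].copy() if 0 else cv2.resize(b,(345,500))]))
E
```

```text
t 2.1 tip stand mm [160.6   1.9 345.6] rot err [-0.1  0.1  0.3] F stand [-1.   0.4 -0.3] gap 0.01
t 2.1 tip stand mm [160.6   1.9 345.6] rot err [-0.1  0.1  0.3] F stand [-1.   0.4 -0.3] gap 0.01
[160.0, 5.0, 258.0] off [ 3.  -0.8 87.6] rot [-0.1  0.1  0.3]
```

View pics/c1.png

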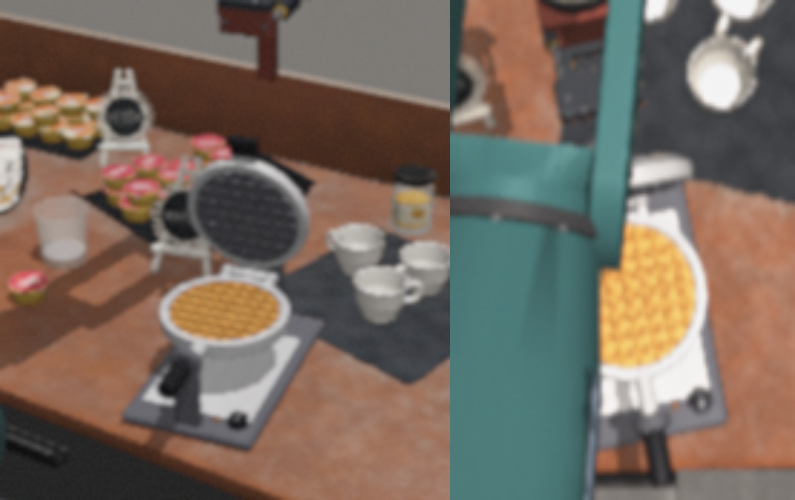

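Picture: the shut fingers, at (268,60) in the left panel, are behind and above the lid, which is at (250,215) and still standing. Descending behind it next.

Emit:
play_rows:
  increments:
    - {"offset":[1,0,15],"rotation":[0,0,0],"gripper":-1}
    - {"offset":[3,0,40],"rotation":[0,0,0],"gripper":-1}
    - {"offset":[3,0,65],"rotation":[0,0,0],"gripper":-1}
    - {"offset":[3,0,82],"rotation":[0,0,0],"gripper":-1}
    - {"offset":[3,-5,88],"rotation":[0,0,0],"gripper":-1}
    - {"offset":[3,-15,88],"rotation":[0,0,0],"gripper":-1}
    - {"offset":[3,-25,88],"rotation":[0,0,0],"gripper":-1}
    - {"offset":[3,-33,88],"rotation":[0,0,0],"gripper":-1}
    - {"offset":[3,-39,88],"rotation":[0,0,0],"gripper":-1}
    - {"offset":[3,-43,88],"rotation":[0,0,0],"gripper":-1}

```text
time: 3.2
tcp_pos: [0.6286, -0.0128, 0.4416]
orientation: [0.635, 0.773, 0.0, 0.001]
ft_force: [-0.7, -0.3, -0.1]
finger_gap: 0.006
grasp_force: 0.0
```

Emit:
play_rows:
  increments:
    - {"offset":[0,-3,0],"rotation":[0,0,0],"gripper":-1}
    - {"offset":[0,-6,0],"rotation":[0,0,0],"gripper":-1}
    - {"offset":[0,-9,0],"rotation":[0,0,0],"gripper":-1}
    - {"offset":[0,-12,0],"rotation":[0,0,0],"gripper":-1}
    - {"offset":[0,-15,0],"rotation":[0,0,0],"gripper":-1}

```text
time: 3.7
tcp_pos: [0.6144, -0.0155, 0.4405]
orientation: [0.634, 0.773, -0.0, -0.0]
ft_force: [0.2, -0.1, -0.7]
finger_gap: 0.004
grasp_force: 0.0
```

```bash
python3 g.py
```

```text
t 3.7 tip stand mm [102.8   8.5 258.5] rot err [-0.   0.   0.5] F stand [ 0.1 -0.2 -0.7] gap 0.0
```

Emit:
play_rows:
  increments:
    - {"offset":[0,-4,0],"rotation":[0,0,0],"gripper":-1}
    - {"offset":[0,-8,0],"rotation":[0,0,0],"gripper":-1}
    - {"offset":[0,-12,0],"rotation":[0,0,0],"gripper":-1}

```text
time: 4.0
tcp_pos: [0.6029, -0.0178, 0.4409]
orientation: [0.634, 0.773, 0.001, 0.001]
ft_force: [2.0, 0.7, -0.5]
finger_gap: 0.004
grasp_force: 1.0
```

Emit:
play_rows:
  increments:
    - {"offset":[0,-4,0],"rotation":[0,0,0],"gripper":-1}
    - {"offset":[0,-8,0],"rotation":[0,0,0],"gripper":-1}
    - {"offset":[0,-12,0],"rotation":[0,0,0],"gripper":-1}

```text
time: 4.3
tcp_pos: [0.5909, -0.0202, 0.4408]
orientation: [0.634, 0.773, 0.0, 0.0]
ft_force: [1.9, -0.1, -1.1]
finger_gap: 0.008
grasp_force: 0.9
```

```bash
python3 g.py
```

```text
t 4.3 tip stand mm [ 78.9   8.3 258.8] rot err [0.  0.  0.5] F stand [ 1.8 -0.4 -1.1] gap 0.01
```

```bash
cat > arc.py <<'E'
from g import *
s,R,p=now();cur=RS.inv().apply(p-S)*1e3
def tip(th,r=149):
    t=np.radians(th);return np.array([90-r*np.cos(t)+27*np.sin(t)+13.5,5,105+r*np.sin(t)+27*np.cos(t)])
for th in np.arange(69,-1,-2.5):
    d=R.inv().apply(RS.apply(tip(th)-cur));print(th,tip(th).round(0),d.round(1))
E
python3 arc.py
```

```text
t 4.3 tip stand mm [ 78.9   8.3 258.8] rot err [0.  0.  0.5] F stand [ 1.8 -0.4 -1.1] gap 0.01
69.0 [ 75.   5. 254.] [-3.2 -3.6  5. ]
66.5 [ 69.   5. 252.] [ -3.2 -10.1   6.4]
64.0 [ 62.   5. 251.] [ -3.1 -16.5   8. ]
61.5 [ 56.   5. 249.] [ -3.1 -22.8  10. ]
59.0 [ 50.   5. 247.] [ -3.  -29.   12.2]
56.5 [ 44.   5. 244.] [ -2.9 -35.1  14.6]
54.0 [ 38.   5. 241.] [ -2.9 -41.1  17.4]
51.5 [ 32.   5. 238.] [ -2.8 -47.   20.4]
49.0 [ 26.   5. 235.] [ -2.8 -52.8  23.6]
46.5 [ 21.   5. 232.] [ -2.7 -58.4  27.1]
44.0 [ 15.   5. 228.] [ -2.7 -63.8  30.8]
41.5 [ 10.   5. 224.] [ -2.6 -69.1  34.8]
39.0 [  5.   5. 220.] [ -2.6 -74.2  39. ]
36.5 [ -0.   5. 215.] [ -2.5 -79.1  43.4]
34.0 [ -5.   5. 211.] [ -2.5 -83.8  48.1]
31.5 [ -9.   5. 206.] [ -2.4 -88.4  52.9]
29.0 [-14.   5. 201.] [ -2.4 -92.7  57.9]
26.5 [-18.   5. 196.] [ -2.3 -96.7  63.1]
24.0 [-22.   5. 190.] [  -2.3 -100.6   68.5]
21.5 [-25.   5. 185.] [  -2.3 -104.2   74. ]
19.0 [-29.   5. 179.] [  -2.2 -107.5   79.7]
16.5 [-32.   5. 173.] [  -2.2 -110.6   85.5]
14.0 [-35.   5. 167.] [  -2.2 -113.5   91.5]
11.5 [-37.   5. 161.] [  -2.2 -116.1   97.6]
9.0 [-39.   5. 155.] [  -2.1 -118.4  103.8]
6.5 [-41.   5. 149.] [  -2.1 -120.4  110. ]
4.0 [-43.   5. 142.] [  -2.1 -122.2  116.4]
1.5 [-45.   5. 136.] [  -2.1 -123.7  122.8]
```

Emit:
play_rows:
  increments:
    - {"offset":[-1,-4,4],"rotation":[0,0,0],"gripper":-1}
    - {"offset":[-2,-10,6],"rotation":[0,0,0],"gripper":-1}
    - {"offset":[-3,-16,8],"rotation":[0,0,0],"gripper":-1}
    - {"offset":[-3,-23,10],"rotation":[0,0,0],"gripper":-1}
    - {"offset":[-3,-29,12],"rotation":[0,0,0],"gripper":-1}
    - {"offset":[-3,-35,15],"rotation":[0,0,0],"gripper":-1}
    - {"offset":[-3,-41,17],"rotation":[0,0,0],"gripper":-1}
    - {"offset":[-3,-47,20],"rotation":[0,0,0],"gripper":-1}
    - {"offset":[-3,-53,24],"rotation":[0,0,0],"gripper":-1}

```text
time: 5.2
tcp_pos: [0.5391, -0.0336, 0.4165]
orientation: [0.634, 0.773, -0.0, 0.0]
ft_force: [0.9, 0.8, 1.7]
finger_gap: 0.004
grasp_force: 1.1
```

```bash
python3 arc.py | tail -n +1 | sed -n '1p;11,$p'
```

```text
t 5.2 tip stand mm [ 25.4   4.7 234.5] rot err [-0.   0.   0.5] F stand [1.  0.6 1.7] gap 0.0
46.5 [ 21.   5. 232.] [ 0.3 -4.8  2.8]
44.0 [ 15.   5. 228.] [  0.4 -10.3   6.5]
41.5 [ 10.   5. 224.] [  0.4 -15.6  10.5]
39.0 [  5.   5. 220.] [  0.5 -20.7  14.7]
36.5 [ -0.   5. 215.] [  0.5 -25.6  19.1]
34.0 [ -5.   5. 211.] [  0.6 -30.3  23.8]
31.5 [ -9.   5. 206.] [  0.6 -34.8  28.6]
29.0 [-14.   5. 201.] [  0.7 -39.1  33.6]
26.5 [-18.   5. 196.] [  0.7 -43.2  38.8]
24.0 [-22.   5. 190.] [  0.7 -47.   44.2]
21.5 [-25.   5. 185.] [  0.8 -50.6  49.7]
19.0 [-29.   5. 179.] [  0.8 -53.9  55.4]
16.5 [-32.   5. 173.] [  0.8 -57.   61.3]
14.0 [-35.   5. 167.] [  0.9 -59.9  67.2]
11.5 [-37.   5. 161.] [  0.9 -62.5  73.3]
9.0 [-39.   5. 155.] [  0.9 -64.8  79.5]
6.5 [-41.   5. 149.] [  0.9 -66.8  85.8]
4.0 [-43.   5. 142.] [  1.  -68.6  92.1]
1.5 [-45.   5. 136.] [  1.  -70.1  98.6]
```

Contact force is 2 N and the lid is following. Continuing the arc.

Emit:
play_rows:
  increments:
    - {"offset":[0,-5,3],"rotation":[0,0,0],"gripper":-1}
    - {"offset":[0,-10,7],"rotation":[0,0,0],"gripper":-1}
    - {"offset":[0,-16,11],"rotation":[0,0,0],"gripper":-1}
    - {"offset":[0,-21,15],"rotation":[0,0,0],"gripper":-1}
    - {"offset":[0,-26,19],"rotation":[0,0,0],"gripper":-1}
    - {"offset":[0,-30,24],"rotation":[0,0,0],"gripper":-1}
    - {"offset":[0,-35,29],"rotation":[0,0,0],"gripper":-1}
    - {"offset":[0,-39,34],"rotation":[0,0,0],"gripper":-1}
    - {"offset":[0,-43,39],"rotation":[0,0,0],"gripper":-1}
    - {"offset":[0,-47,44],"rotation":[0,0,0],"gripper":-1}

```text
time: 6.2
tcp_pos: [0.4931, -0.0427, 0.3722]
orientation: [0.634, 0.773, -0.0, -0.0]
ft_force: [0.6, 0.5, 0.8]
finger_gap: 0.003
grasp_force: 0.7
```

```bash
python3 arc.py | tail -n +1 | sed -n '1p;20,$p'
```

```text
t 6.2 tip stand mm [-21.5   4.4 190.2] rot err [-0.  -0.   0.5] F stand [0.6 0.4 0.8] gap 0.0
24.0 [-22.   5. 190.] [ 0.6 -0.2 -0.1]
21.5 [-25.   5. 185.] [ 0.7 -3.8  5.4]
19.0 [-29.   5. 179.] [ 0.7 -7.1 11.1]
16.5 [-32.   5. 173.] [  0.7 -10.2  17. ]
14.0 [-35.   5. 167.] [  0.7 -13.1  22.9]
11.5 [-37.   5. 161.] [  0.8 -15.6  29. ]
9.0 [-39.   5. 155.] [  0.8 -17.9  35.2]
6.5 [-41.   5. 149.] [  0.8 -20.   41.5]
4.0 [-43.   5. 142.] [  0.8 -21.8  47.8]
1.5 [-45.   5. 136.] [  0.8 -23.2  54.3]
```

Emit:
play_rows:
  increments:
    - {"offset":[0,-4,5],"rotation":[0,0,0],"gripper":-1}
    - {"offset":[0,-7,11],"rotation":[0,0,0],"gripper":-1}
    - {"offset":[0,-10,17],"rotation":[0,0,0],"gripper":-1}
    - {"offset":[0,-13,23],"rotation":[0,0,0],"gripper":-1}
    - {"offset":[0,-16,29],"rotation":[0,0,0],"gripper":-1}
    - {"offset":[0,-18,34],"rotation":[0,0,0],"gripper":-1}
    - {"offset":[0,-20,39],"rotation":[0,0,0],"gripper":-1}
    - {"offset":[0,-21,43],"rotation":[0,0,0],"gripper":-1}
    - {"offset":[0,-22,46],"rotation":[0,0,0],"gripper":-1}
    - {"offset":[0,-22,49],"rotation":[0,0,0],"gripper":-1}

```text
time: 7.2
tcp_pos: [0.4718, -0.047, 0.3234]
orientation: [0.634, 0.773, -0.0, -0.0]
ft_force: [-0.2, -0.6, 1.7]
finger_gap: 0.006
grasp_force: 0.7
```

Emit:
play_rows:
  increments:
    - {"offset":[0,0,2],"rotation":[0,0,0],"gripper":-1}
    - {"offset":[0,0,4],"rotation":[0,0,0],"gripper":-1}

```text
time: 7.4
tcp_pos: [0.472, -0.047, 0.3196]
orientation: [0.634, 0.773, -0.0, 0.0]
ft_force: [-1.0, -0.6, 1.6]
finger_gap: 0.008
grasp_force: 0.7
```

```bash
python3 g.py
```

```text
t 7.4 tip stand mm [-43.    4.  137.6] rot err [-0.   0.   0.5] F stand [-1.1 -0.4  1.6] gap 0.01
```

Emit:
play_rows:
  increments:
    - {"offset":[0,0,1],"rotation":[0,0,0],"gripper":-1}
    - {"offset":[0,0,2.5],"rotation":[0,0,0],"gripper":-1}
    - {"offset":[0,0,4],"rotation":[0,0,0],"gripper":-1}

```text
time: 7.7
tcp_pos: [0.472, -0.047, 0.3156]
orientation: [0.634, 0.773, -0.0, 0.0]
ft_force: [-0.5, -0.2, 1.4]
finger_gap: 0.006
grasp_force: 0.7
```

Emit:
play_rows:
  increments:
    - {"offset":[0,0,0.5],"rotation":[0,0,0],"gripper":-1}
    - {"offset":[0,0,1],"rotation":[0,0,0],"gripper":-1}
    - {"offset":[0,0,1.5],"rotation":[0,0,0],"gripper":-1}

```text
time: 8.0
tcp_pos: [0.472, -0.0469, 0.3143]
orientation: [0.634, 0.773, -0.0, 0.0]
ft_force: [-1.6, -0.8, 6.7]
finger_gap: 0.01
grasp_force: 3.7
```

```bash
python3 g.py
```

```text
t 8.0 tip stand mm [-43.    4.1 132.3] rot err [-0.   0.   0.5] F stand [-1.7 -0.4  6.7] gap 0.01
```

Emit:
play_rows:
  increments:
    - {"offset":[0,0,0.5],"rotation":[0,0,0],"gripper":-1}
    - {"offset":[0,0,1],"rotation":[0,0,0],"gripper":-1}
    - {"offset":[0,0,1],"rotation":[0,0,0],"gripper":-1}
    - {"offset":[0,0,1],"rotation":[0,0,0],"gripper":-1}

```text
time: 8.4
tcp_pos: [0.472, -0.0469, 0.3141]
orientation: [0.634, 0.773, 0.0, 0.0]
ft_force: [-4.3, 0.7, 12.7]
finger_gap: 0.004
grasp_force: 6.2
```

```bash
python3 g.py
```

```text
t 8.4 tip stand mm [-43.    4.1 132.1] rot err [0.  0.  0.5] F stand [-4.1  1.5 12.7] gap 0.0
```

Lid shut (12 N at z = 132 mm). Next I lift, shift to the right rim and compute the turning arc.

Emit:
play_rows:
  increments:
    - {"offset":[0,0,-5],"rotation":[0,0,0],"gripper":-1}
    - {"offset":[0,0,-18],"rotation":[0,0,0],"gripper":-1}
    - {"offset":[-15,10,-22],"rotation":[0,0,0],"gripper":-1}
    - {"offset":[-35,22,-22],"rotation":[0,0,0],"gripper":-1}
    - {"offset":[-55,35,-22],"rotation":[0,0,0],"gripper":-1}
    - {"offset":[-68,43,-22],"rotation":[0,0,0],"gripper":-1}
    - {"offset":[-72,43,-20],"rotation":[0,0,0],"gripper":-1}
    - {"offset":[-72,43,-12],"rotation":[0,0,0],"gripper":-1}
    - {"offset":[-72,43,-6],"rotation":[0,0,0],"gripper":-1}
    - {"offset":[-72,43,-3],"rotation":[0,0,0],"gripper":-1}

```text
time: 9.4
tcp_pos: [0.5271, -0.1084, 0.315]
orientation: [0.634, 0.773, -0.0, -0.001]
ft_force: [-0.6, -0.0, 0.2]
finger_gap: 0.006
grasp_force: 0.0
```

```bash
cat > arc2.py <<'E'
from g import *
s,R,p=now();cur=RS.inv().apply(p-S)*1e3
def tip(f,r=58):
    t=np.radians(f);return np.array([0,-(r*np.cos(t)+27*np.sin(t))-10,105-r*np.sin(t)+27*np.cos(t)])
for f in np.arange(0,66,5):
    d=R.inv().apply(RS.apply(tip(f)-cur));print(f,tip(f).round(0),d.round(1))
E
python3 arc2.py
```

```text
t 9.4 tip stand mm [ -0.7 -66.2 133. ] rot err [-0.1 -0.1  0.6] F stand [-0.6  0.1  0.2] gap 0.01
0 [  0. -68. 132.] [-1.8  0.7  1. ]
5 [  0. -70. 127.] [-3.9  0.7  6.1]
10 [  0. -72. 122.] [-5.6  0.7 11.4]
15 [  0. -73. 116.] [-6.8  0.7 16.9]
20 [  0. -74. 111.] [-7.6  0.7 22.4]
25 [  0. -74. 105.] [-7.8  0.7 28. ]
30 [  0. -74.  99.] [-7.6  0.7 33.6]
35 [  0. -73.  94.] [-6.8  0.7 39.1]
40 [  0. -72.  88.] [-5.6  0.8 44.6]
45 [  0. -70.  83.] [-4.   0.8 49.9]
50 [  0. -68.  78.] [-1.8  0.8 55. ]
55 [  0. -65.  73.] [ 0.7  0.8 60. ]
60 [  0. -62.  68.] [ 3.7  0.9 64.7]
65 [  0. -59.  64.] [ 7.1  0.9 69.1]
```

Emit:
play_rows:
  increments:
    - {"offset":[-1,0,1],"rotation":[0,0,0],"gripper":-1}
    - {"offset":[-3,0,4],"rotation":[0,0,0],"gripper":-1}
    - {"offset":[-4,0,7],"rotation":[0,0,0],"gripper":-1}
    - {"offset":[-6,0,11],"rotation":[0,0,0],"gripper":-1}

```text
time: 9.8
tcp_pos: [0.5294, -0.115, 0.3053]
orientation: [0.634, 0.773, 0.0, 0.0]
ft_force: [-1.5, 0.6, 2.0]
finger_gap: 0.01
grasp_force: 1.2
```

```bash
python3 arc2.py
```

```text
t 9.8 tip stand mm [  0.9 -73.5 123.3] rot err [0.  0.  0.5] F stand [-1.4  0.9  2. ] gap 0.01
0 [  0. -68. 132.] [ 5.5 -0.8 -8.7]
5 [  0. -70. 127.] [ 3.3 -0.8 -3.5]
10 [  0. -72. 122.] [ 1.7 -0.9  1.8]
15 [  0. -73. 116.] [ 0.5 -0.9  7.2]
20 [  0. -74. 111.] [-0.3 -0.9 12.8]
25 [  0. -74. 105.] [-0.5 -0.9 18.3]
30 [  0. -74.  99.] [-0.3 -0.9 23.9]
35 [  0. -73.  94.] [ 0.5 -0.9 29.4]
40 [  0. -72.  88.] [ 1.7 -0.9 34.9]
45 [  0. -70.  83.] [ 3.4 -0.9 40.2]
50 [  0. -68.  78.] [ 5.5 -0.8 45.4]
55 [  0. -65.  73.] [ 8.1 -0.8 50.3]
60 [  0. -62.  68.] [11.1 -0.8 55. ]
65 [  0. -59.  64.] [14.5 -0.8 59.4]
```

Emit:
play_rows:
  increments:
    - {"offset":[1,0,4],"rotation":[0,0,0],"gripper":-1}
    - {"offset":[1,0,8],"rotation":[0,0,0],"gripper":-1}
    - {"offset":[1,0,12],"rotation":[0,0,0],"gripper":-1}
    - {"offset":[1,0,16],"rotation":[0,0,0],"gripper":-1}
    - {"offset":[1,0,20],"rotation":[0,0,0],"gripper":-1}
    - {"offset":[1,0,24],"rotation":[0,0,0],"gripper":-1}
    - {"offset":[1.5,0,28],"rotation":[0,0,0],"gripper":-1}
    - {"offset":[2,0,32],"rotation":[0,0,0],"gripper":-1}
    - {"offset":[3,0,36],"rotation":[0,0,0],"gripper":-1}
    - {"offset":[4,0,40],"rotation":[0,0,0],"gripper":-1}

```text
time: 10.8
tcp_pos: [0.5294, -0.1123, 0.2652]
orientation: [0.634, 0.773, -0.0, 0.002]
ft_force: [0.8, -4.7, 1.7]
finger_gap: 0.007
grasp_force: 2.2
```

```bash
python3 arc2.py|sed -n '1p;9,$p'
```

```text
t 10.8 tip stand mm [  1.6 -71.4  83.2] rot err [0.1 0.2 0.6] F stand [-0.1 -4.8  1.7] gap 0.01
35 [  0. -73.  94.] [ -1.6  -1.6 -10.6]
40 [  0. -72.  88.] [-0.4 -1.6 -5.2]
45 [  0. -70.  83.] [ 1.3 -1.6  0.2]
50 [  0. -68.  78.] [ 3.4 -1.5  5.3]
55 [  0. -65.  73.] [ 6.  -1.5 10.3]
60 [  0. -62.  68.] [ 9.  -1.5 14.9]
65 [  0. -59.  64.] [12.5 -1.5 19.4]
```

Emit:
play_rows:
  increments:
    - {"offset":[0.5,0,4],"rotation":[0,0,0],"gripper":-1}
    - {"offset":[2,0,8],"rotation":[0,0,0],"gripper":-1}
    - {"offset":[4.5,0,12],"rotation":[0,0,0],"gripper":-1}
    - {"offset":[7,0,16],"rotation":[0,0,0],"gripper":-1}
    - {"offset":[9,0,18],"rotation":[0,0,0],"gripper":-1}

```text
time: 11.3
tcp_pos: [0.5274, -0.1024, 0.2469]
orientation: [0.634, 0.773, 0.0, 0.001]
ft_force: [3.2, -6.2, -1.9]
finger_gap: 0.004
grasp_force: 3.0
```

```bash
python3 g.py; python3 - <<'E'
from cell import robot
import cv2,numpy as np
a=robot.get_image("scene")["pixels"][60:260,160:340];b=robot.get_image("top")["pixels"][100:260,200:320]
cv2.imwrite("pics/c2.png",np.hstack([cv2.resize(a,(450,500)),cv2.resize(b,(345,500))]))
E
```

```text
t 11.3 tip stand mm [  1.4 -61.   64.9] rot err [0.1 0.1 0.6] F stand [ 2.  -6.7 -1.9] gap 0.0
```

View pics/c2.png

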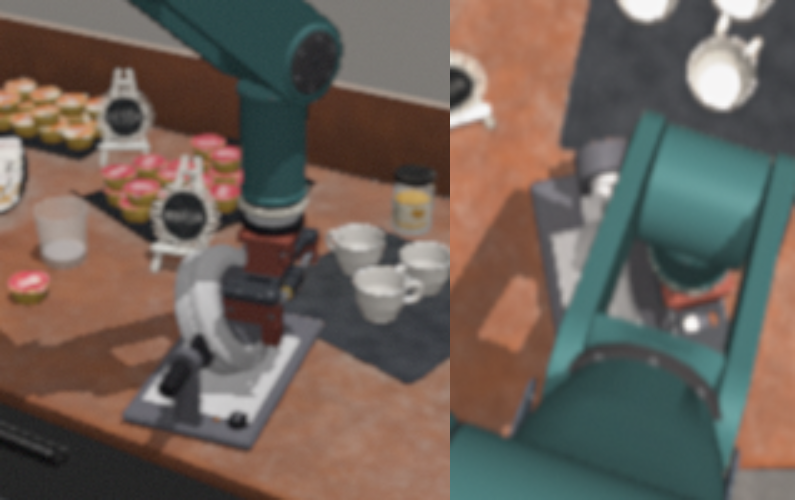

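Picture: the iron, at (215,300), stands on edge at roughly 65–70° with the lid shut and the fingers on its right face. Retreating right, up and over to the left side.

Emit:
play_rows:
  increments:
    - {"offset":[-8,0,0],"rotation":[0,0,0],"gripper":-1}
    - {"offset":[-22,0,0],"rotation":[0,0,0],"gripper":-1}
    - {"offset":[-30,0,-20],"rotation":[0,0,0],"gripper":-1}
    - {"offset":[-30,0,-55],"rotation":[0,0,0],"gripper":-1}
    - {"offset":[-30,0,-95],"rotation":[0,0,0],"gripper":-1}
    - {"offset":[-30,0,-135],"rotation":[0,0,0],"gripper":-1}
    - {"offset":[-25,0,-155],"rotation":[0,0,0],"gripper":-1}
    - {"offset":[-5,0,-160],"rotation":[0,0,0],"gripper":-1}
    - {"offset":[25,0,-160],"rotation":[0,0,0],"gripper":-1}
    - {"offset":[60,0,-160],"rotation":[0,0,0],"gripper":-1}

```text
time: 12.4
tcp_pos: [0.5148, -0.0437, 0.4073]
orientation: [0.635, 0.772, 0.0, -0.0]
ft_force: [1.1, 0.7, -1.6]
finger_gap: 0.007
grasp_force: 0.0
```

Emit:
play_rows:
  increments:
    - {"offset":[35,0,0],"rotation":[0,0,0],"gripper":-1}
    - {"offset":[65,0,0],"rotation":[0,0,0],"gripper":-1}
    - {"offset":[85,0,0],"rotation":[0,0,0],"gripper":-1}
    - {"offset":[90,0,12],"rotation":[0,0,0],"gripper":-1}
    - {"offset":[90,0,40],"rotation":[0,0,0],"gripper":-1}
    - {"offset":[90,0,65],"rotation":[0,0,0],"gripper":-1}
    - {"offset":[90,0,75],"rotation":[0,0,0],"gripper":-1}

```text
time: 13.1
tcp_pos: [0.4964, 0.044, 0.3292]
orientation: [0.635, 0.773, -0.002, -0.002]
ft_force: [-1.4, 0.3, 0.1]
finger_gap: 0.005
grasp_force: 0.0
```

```bash
python3 g.py
```

```text
t 13.1 tip stand mm [ -3.   89.1 147.2] rot err [-0.3 -0.1  0.5] F stand [-1.3  0.5  0.1] gap 0.0
```

Emit:
play_rows:
  increments:
    - {"offset":[-6,0,-6],"rotation":[0,0,0],"gripper":-1}
    - {"offset":[-14,0,-10],"rotation":[0,0,0],"gripper":-1}
    - {"offset":[-20,0,-10],"rotation":[0,0,0],"gripper":-1}
    - {"offset":[-25,0,-10],"rotation":[0,0,0],"gripper":-1}
    - {"offset":[-29,0,-10],"rotation":[0,0,0],"gripper":-1}
    - {"offset":[-33,0,-10],"rotation":[0,0,0],"gripper":-1}
    - {"offset":[-37,0,-10],"rotation":[0,0,0],"gripper":-1}
    - {"offset":[-41,0,-10],"rotation":[0,0,0],"gripper":-1}

```text
time: 13.9
tcp_pos: [0.5055, 0.0077, 0.345]
orientation: [0.635, 0.772, 0.004, -0.002]
ft_force: [-9.7, 26.5, 32.3]
finger_gap: 0.004
grasp_force: 16.2
```

```bash
cat > arc3.py <<'E'
from g import *
s,R,p=now();cur=RS.inv().apply(p-S)*1e3
def tip(f,r=53):
    t=np.radians(f);return np.array([0,r*np.cos(t)+27*np.sin(t)+10,105+r*np.sin(t)-27*np.cos(t)])
for f in np.arange(90,181,5):
    d=R.inv().apply(RS.apply(tip(f)-cur));print(f,tip(f).round(0),d.round(1))
E
python3 arc3.py
```

```text
t 13.9 tip stand mm [  0.7  53.3 163. ] rot err [ 0.2 -0.5  0.4] F stand [-4.6 27.9 32.3] gap 0.0
90 [  0.  37. 158.] [-16.3  -0.8   4.9]
95 [  0.  32. 160.] [-21.   -0.9   2.7]
100 [  0.  27. 162.] [-25.9  -0.9   0.9]
105 [  0.  22. 163.] [-30.9  -0.9  -0.4]
110 [  0.  17. 164.] [-36.   -1.   -1.3]
115 [  0.  12. 164.] [-41.2  -1.   -1.8]
120 [  0.   7. 164.] [-46.4  -1.   -1.8]
125 [  0.   2. 164.] [-51.5  -1.1  -1.4]
130 [  0.  -3. 163.] [-56.6  -1.1  -0.5]
135 [  0.  -8. 162.] [-61.7  -1.1   0.9]
140 [  0. -13. 160.] [-66.5  -1.2   2.7]
145 [  0. -18. 158.] [-71.2  -1.2   4.9]
150 [  0. -22. 155.] [-75.7  -1.2   7.4]
155 [  0. -27. 152.] [-80.   -1.3  10.4]
160 [  0. -31. 148.] [-84.   -1.3  13.8]
165 [  0. -34. 145.] [-87.6  -1.4  17.4]
170 [  0. -38. 141.] [-91.   -1.4  21.4]
175 [  0. -40. 137.] [-93.9  -1.4  25.6]
180 [  0. -43. 132.] [-96.5  -1.5  30.1]
```

Force is too high: the tip is catching on the rim. Backing off before looking.

Emit:
play_rows:
  increments:
    - {"offset":[41,0,-8],"rotation":[0,0,0],"gripper":-1}
    - {"offset":[55,0,-8],"rotation":[0,0,0],"gripper":-1}

```text
time: 14.1
tcp_pos: [0.4947, 0.0599, 0.3516]
orientation: [0.634, 0.773, 0.001, 0.001]
ft_force: [0.2, 0.2, -0.4]
finger_gap: 0.007
grasp_force: 0.0
```

```bash
python3 g.py; python3 - <<'E'
from cell import robot
import cv2,numpy as np
a=robot.get_image("scene")["pixels"][60:260,160:340]
s=robot.state();d=robot.get_image("wrist")
print(d["tool_from_camera"],d["intrinsics"])
b=d["pixels"]
cv2.imwrite("pics/c3.png",np.hstack([cv2.resize(a,(360,400),interpolation=cv2.INTER_CUBIC),cv2.resize(b,(440,330)) if 0 else cv2.copyMakeBorder(cv2.resize(b,(440,330)),0,70,0,0,cv2.BORDER_CONSTANT)]))
E
```

```text
t 14.1 tip stand mm [ -0.4 105.  169.6] rot err [ 0.1 -0.   0.5] F stand [ 0.2  0.1 -0.4] gap 0.01
[[ 1.00688303e-03  9.64940878e-01  2.62465403e-01  7.29396481e-02]
 [ 9.99999360e-01 -8.36339925e-04 -7.61486299e-04  1.71672245e-04]
 [-5.15278963e-04  2.62466002e-01 -9.64941103e-01  1.94917478e-02]
 [ 0.00000000e+00  0.00000000e+00  0.00000000e+00  1.00000000e+00]] [[297.31863964   0.         254.19711176]
 [  0.         297.31863964 189.56734388]
 [  0.           0.           1.        ]]
```

View pics/c3.png

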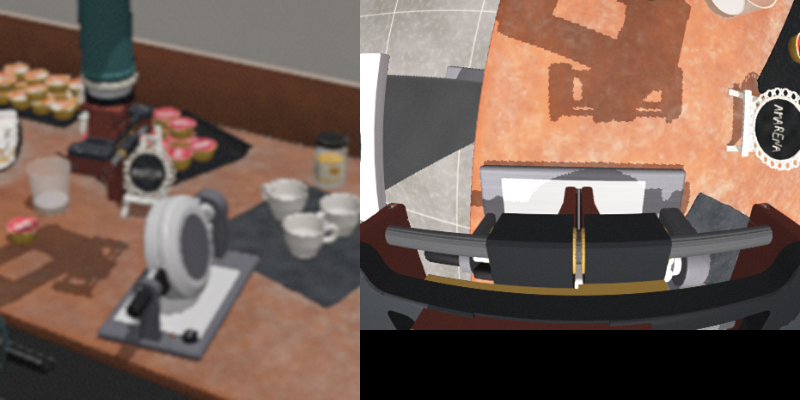

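The picture is consistent with about φ≈50°. The push-back of (28, 32) N is purely radial at that angle, so my tip came in too high, onto the rim edge. Going lower and pushing again in smaller steps.

Emit:
play_rows:
  increments:
    - {"offset":[0,0,12],"rotation":[0,0,0],"gripper":-1}
    - {"offset":[0,0,32],"rotation":[0,0,0],"gripper":-1}
    - {"offset":[0,0,44],"rotation":[0,0,0],"gripper":-1}
    - {"offset":[-6,0,47],"rotation":[0,0,0],"gripper":-1}
    - {"offset":[-12,0,47],"rotation":[0,0,0],"gripper":-1}
    - {"offset":[-18,0,47],"rotation":[0,0,0],"gripper":-1}
    - {"offset":[-22,0,47],"rotation":[0,0,0],"gripper":-1}

```text
time: 14.9
tcp_pos: [0.4997, 0.036, 0.3037]
orientation: [0.635, 0.773, 0.0, 0.001]
ft_force: [-0.5, 0.5, -0.3]
finger_gap: 0.005
grasp_force: 0.0
```

Emit:
play_rows:
  increments:
    - {"offset":[-3,0,0],"rotation":[0,0,0],"gripper":-1}
    - {"offset":[-6,0,0],"rotation":[0,0,0],"gripper":-1}
    - {"offset":[-9,0,0],"rotation":[0,0,0],"gripper":-1}

```text
time: 15.2
tcp_pos: [0.501, 0.0279, 0.3034]
orientation: [0.634, 0.773, 0.0, 0.0]
ft_force: [0.0, 0.5, -0.7]
finger_gap: 0.004
grasp_force: 0.0
```

```bash
python3 g.py
```

```text
t 15.2 tip stand mm [ -0.5  72.3 121.4] rot err [0.  0.  0.5] F stand [ 0.1  0.5 -0.7] gap 0.0
```

Emit:
play_rows:
  increments:
    - {"offset":[-3,0,0],"rotation":[0,0,0],"gripper":-1}
    - {"offset":[-6,0,0],"rotation":[0,0,0],"gripper":-1}
    - {"offset":[-9,0,0],"rotation":[0,0,0],"gripper":-1}

```text
time: 15.5
tcp_pos: [0.5027, 0.0191, 0.3032]
orientation: [0.634, 0.773, -0.0, 0.0]
ft_force: [0.8, 0.1, -0.4]
finger_gap: 0.003
grasp_force: 0.0
```

```bash
python3 g.py
```

```text
t 15.5 tip stand mm [ -0.6  63.3 121.2] rot err [-0.   0.   0.5] F stand [ 0.8 -0.  -0.4] gap 0.0
```

Emit:
play_rows:
  increments:
    - {"offset":[-3,0,0],"rotation":[0,0,0],"gripper":-1}
    - {"offset":[-6,0,0],"rotation":[0,0,0],"gripper":-1}

```text
time: 15.7
tcp_pos: [0.5039, 0.0132, 0.3031]
orientation: [0.634, 0.773, -0.0, -0.0]
ft_force: [-0.3, 0.0, -0.8]
finger_gap: 0.008
grasp_force: 0.0
```

Emit:
play_rows:
  increments:
    - {"offset":[-3,0,0],"rotation":[0,0,0],"gripper":-1}
    - {"offset":[-6,0,0],"rotation":[0,0,0],"gripper":-1}

```text
time: 15.9
tcp_pos: [0.5048, 0.0082, 0.3034]
orientation: [0.635, 0.773, 0.001, -0.001]
ft_force: [-2.1, 7.8, 6.8]
finger_gap: 0.007
grasp_force: 3.9
```

```bash
python3 g.py
```

```text
t 15.9 tip stand mm [ -0.5  52.7 121.4] rot err [-0.  -0.2  0.5] F stand [-0.6  8.   6.8] gap 0.01
```

Contact is at about φ≈73°, and friction on the rising rim is high, so the fingertip has to rise with the rim. I'll back off slightly, raise the tip, then follow the arc of a fixed point on the iron.

Emit:
play_rows:
  increments:
    - {"offset":[6,0,-1],"rotation":[0,0,0],"gripper":-1}
    - {"offset":[10,0,-10],"rotation":[0,0,0],"gripper":-1}
    - {"offset":[10,0,-22],"rotation":[0,0,0],"gripper":-1}
    - {"offset":[10,0,-29],"rotation":[0,0,0],"gripper":-1}
    - {"offset":[10,0,-29],"rotation":[0,0,0],"gripper":-1}

```text
time: 16.4
tcp_pos: [0.5037, 0.0173, 0.3339]
orientation: [0.634, 0.773, 0.001, 0.001]
ft_force: [-0.7, 0.0, -0.2]
finger_gap: 0.003
grasp_force: 0.0
```

```bash
sed -i 's/r=53/r=55/;s/arange(90,181,5)/arange(70,184,3)/' arc3.py; python3 arc3.py | head -14
```

```text
t 16.4 tip stand mm [  0.7  61.1 151.9] rot err [0.2 0.1 0.6] F stand [-0.7  0.2 -0.2] gap 0.0
70 [  0.  54. 147.] [-6.9 -0.8  4.4]
73 [  0.  52. 150.] [-9.2 -0.8  2.2]
76 [  0.  50. 152.] [-11.6  -0.8   0. ]
79 [  0.  47. 154.] [-14.1  -0.8  -2. ]
82 [  0.  44. 156.] [-16.7  -0.8  -3.8]
85 [  0.  42. 157.] [-19.5  -0.8  -5.6]
88 [  0.  39. 159.] [-22.2  -0.9  -7.1]
91 [  0.  36. 160.] [-25.1  -0.9  -8.6]
94 [  0.  33. 162.] [-28.   -0.9  -9.9]
97 [  0.  30. 163.] [-31.1  -0.9 -11. ]
100 [  0.  27. 164.] [-34.1  -1.  -12. ]
103 [  0.  24. 165.] [-37.2  -1.  -12.8]
106 [  0.  21. 165.] [-40.4  -1.  -13.4]
```

Emit:
play_rows:
  increments:
    - {"offset":[-4,0,1.5],"rotation":[0,0,0],"gripper":-1}
    - {"offset":[-7,0,2],"rotation":[0,0,0],"gripper":-1}
    - {"offset":[-9,0,1],"rotation":[0,0,0],"gripper":-1}
    - {"offset":[-10.5,0,0],"rotation":[0,0,0],"gripper":-1}
    - {"offset":[-12,0,-1],"rotation":[0,0,0],"gripper":-1}

```text
time: 16.9
tcp_pos: [0.505, 0.0057, 0.3327]
orientation: [0.635, 0.773, -0.0, -0.001]
ft_force: [-0.5, 1.8, -1.8]
finger_gap: 0.006
grasp_force: 1.2
```

```bash
python3 arc3.py | head -14
```

```text
t 16.9 tip stand mm [ -1.1  49.9 150.7] rot err [-0.1 -0.1  0.5] F stand [-0.2  1.9 -1.8] gap 0.01
70 [  0.  54. 147.] [4.3 1.1 3.3]
73 [  0.  52. 150.] [2.  1.1 1. ]
76 [  0.  50. 152.] [-0.4  1.1 -1.1]
79 [  0.  47. 154.] [-2.9  1.  -3.1]
82 [  0.  44. 156.] [-5.5  1.  -5. ]
85 [  0.  42. 157.] [-8.2  1.  -6.7]
88 [  0.  39. 159.] [-11.    1.   -8.3]
91 [  0.  36. 160.] [-13.8   0.9  -9.8]
94 [  0.  33. 162.] [-16.8   0.9 -11.1]
97 [  0.  30. 163.] [-19.8   0.9 -12.2]
100 [  0.  27. 164.] [-22.8   0.8 -13.2]
103 [  0.  24. 165.] [-25.9   0.8 -14. ]
106 [  0.  21. 165.] [-29.1   0.8 -14.6]
```

Contact is gentle now at (1.9, −1.8) N. Following the arc.

Emit:
play_rows:
  increments:
    - {"offset":[-2.5,0,-2],"rotation":[0,0,0],"gripper":-1}
    - {"offset":[-5,0,-4],"rotation":[0,0,0],"gripper":-1}
    - {"offset":[-8,0,-5.5],"rotation":[0,0,0],"gripper":-1}

```text
time: 17.2
tcp_pos: [0.5066, -0.0023, 0.3387]
orientation: [0.634, 0.773, -0.0, -0.0]
ft_force: [-2.6, 3.4, -0.3]
finger_gap: 0.007
grasp_force: 1.7
```

Emit:
play_rows:
  increments:
    - {"offset":[-3,0,-1.5],"rotation":[0,0,0],"gripper":-1}
    - {"offset":[-6,0,-3],"rotation":[0,0,0],"gripper":-1}

```text
time: 17.4
tcp_pos: [0.5078, -0.0083, 0.3417]
orientation: [0.634, 0.773, -0.0, -0.0]
ft_force: [-2.3, 3.1, -1.0]
finger_gap: 0.006
grasp_force: 1.5
```

```bash
python3 arc3.py | sed -n '1p;8,24p'
```

```text
t 17.4 tip stand mm [ -0.8  35.5 159.7] rot err [-0.1 -0.   0.5] F stand [-1.6  3.5 -1. ] gap 0.01
88 [  0.  39. 159.] [3.4 0.8 0.7]
91 [  0.  36. 160.] [ 0.5  0.8 -0.7]
94 [  0.  33. 162.] [-2.4  0.8 -2. ]
97 [  0.  30. 163.] [-5.4  0.8 -3.2]
100 [  0.  27. 164.] [-8.5  0.7 -4.1]
103 [  0.  24. 165.] [-11.6   0.7  -4.9]
106 [  0.  21. 165.] [-14.7   0.7  -5.6]
109 [  0.  18. 166.] [-17.9   0.6  -6.1]
112 [  0.  14. 166.] [-21.1   0.6  -6.4]
115 [  0.  11. 166.] [-24.3   0.6  -6.5]
118 [  0.   8. 166.] [-27.5   0.5  -6.5]
121 [  0.   5. 166.] [-30.7   0.5  -6.3]
124 [  0.   2. 166.] [-33.9   0.5  -6. ]
127 [  0.  -2. 165.] [-37.    0.5  -5.5]
130 [  0.  -5. 164.] [-40.2   0.4  -4.8]
133 [  0.  -8. 164.] [-43.3   0.4  -3.9]
136 [  0. -11. 163.] [-46.3   0.4  -2.9]
```

Emit:
play_rows:
  increments:
    - {"offset":[-2.5,0,-1.5],"rotation":[0,0,0],"gripper":-1}
    - {"offset":[-5.5,0,-3],"rotation":[0,0,0],"gripper":-1}
    - {"offset":[-8.5,0,-4],"rotation":[0,0,0],"gripper":-1}
    - {"offset":[-11.5,0,-5],"rotation":[0,0,0],"gripper":-1}
    - {"offset":[-14.5,0,-5.5],"rotation":[0,0,0],"gripper":-1}

```text
time: 17.9
tcp_pos: [0.5111, -0.0226, 0.3473]
orientation: [0.634, 0.773, 0.0, 0.0]
ft_force: [-0.8, 3.2, -1.0]
finger_gap: 0.004
grasp_force: 1.5
```

Emit:
play_rows:
  increments:
    - {"offset":[-3,0,-0.5],"rotation":[0,0,0],"gripper":-1}
    - {"offset":[-6,0,-0.5],"rotation":[0,0,0],"gripper":-1}
    - {"offset":[-9,0,-0.5],"rotation":[0,0,0],"gripper":-1}
    - {"offset":[-12,0,-0.5],"rotation":[0,0,0],"gripper":-1}
    - {"offset":[-15,0,0],"rotation":[0,0,0],"gripper":-1}

```text
time: 18.4
tcp_pos: [0.514, -0.0374, 0.3474]
orientation: [0.634, 0.773, -0.0, 0.0]
ft_force: [-2.4, 2.6, 5.4]
finger_gap: 0.004
grasp_force: 2.5
```

```bash
python3 arc3.py | sed -n '1p;18,$p'
```

```text
t 18.4 tip stand mm [  0.    5.6 165.4] rot err [0.  0.  0.5] F stand [-1.8  3.   5.4] gap 0.0
118 [  0.   8. 166.] [ 2.4 -0.  -0.8]
121 [  0.   5. 166.] [-0.8 -0.  -0.6]
124 [  0.   2. 166.] [-4.  -0.1 -0.2]
127 [  0.  -2. 165.] [-7.1 -0.1  0.3]
130 [  0.  -5. 164.] [-10.3  -0.1   1. ]
133 [  0.  -8. 164.] [-13.4  -0.2   1.8]
136 [  0. -11. 163.] [-16.4  -0.2   2.8]
139 [  0. -14. 161.] [-19.4  -0.2   4. ]
142 [  0. -17. 160.] [-22.3  -0.3   5.3]
145 [  0. -20. 159.] [-25.2  -0.3   6.8]
148 [  0. -22. 157.] [-27.9  -0.3   8.4]
151 [  0. -25. 155.] [-30.6  -0.3  10.2]
154 [  0. -28. 153.] [-33.2  -0.4  12.1]
157 [  0. -30. 151.] [-35.7  -0.4  14.1]
160 [  0. -32. 149.] [-38.   -0.4  16.3]
163 [  0. -35. 147.] [-40.3  -0.4  18.6]
166 [  0. -37. 145.] [-42.4  -0.4  21. ]
169 [  0. -39. 142.] [-44.4  -0.5  23.5]
172 [  0. -41. 139.] [-46.3  -0.5  26.1]
175 [  0. -42. 137.] [-48.   -0.5  28.8]
178 [  0. -44. 134.] [-49.6  -0.5  31.6]
181 [  0. -45. 131.] [-51.1  -0.5  34.4]
```

Emit:
play_rows:
  increments:
    - {"offset":[-3,0,0],"rotation":[0,0,0],"gripper":-1}
    - {"offset":[-6.5,0,0.5],"rotation":[0,0,0],"gripper":-1}
    - {"offset":[-9.5,0,1],"rotation":[0,0,0],"gripper":-1}
    - {"offset":[-12.5,0,2],"rotation":[0,0,0],"gripper":-1}
    - {"offset":[-15.5,0,3],"rotation":[0,0,0],"gripper":-1}

```text
time: 18.9
tcp_pos: [0.5168, -0.0526, 0.344]
orientation: [0.634, 0.773, -0.0, -0.0]
ft_force: [-2.5, 1.0, 1.8]
finger_gap: 0.001
grasp_force: 1.8
```

Emit:
play_rows:
  increments:
    - {"offset":[-3,0,1],"rotation":[0,0,0],"gripper":-1}
    - {"offset":[-6,0,2.5],"rotation":[0,0,0],"gripper":-1}
    - {"offset":[-9,0,4],"rotation":[0,0,0],"gripper":-1}
    - {"offset":[-12,0,6],"rotation":[0,0,0],"gripper":-1}
    - {"offset":[-14.5,0,8],"rotation":[0,0,0],"gripper":-1}

```text
time: 19.4
tcp_pos: [0.5198, -0.0669, 0.3361]
orientation: [0.634, 0.773, -0.0, 0.0]
ft_force: [-2.9, 1.5, 4.1]
finger_gap: 0.004
grasp_force: 1.9
```

```bash
python3 arc3.py | sed -n '1p;27,$p'
```

```text
t 19.4 tip stand mm [  0.2 -24.5 154.1] rot err [-0.   0.   0.5] F stand [-2.6  2.   4.1] gap 0.0
145 [  0. -20. 159.] [ 4.9 -0.2 -4.6]
148 [  0. -22. 157.] [ 2.1 -0.2 -3. ]
151 [  0. -25. 155.] [-0.5 -0.2 -1.2]
154 [  0. -28. 153.] [-3.1 -0.2  0.7]
157 [  0. -30. 151.] [-5.6 -0.3  2.7]
160 [  0. -32. 149.] [-8.  -0.3  4.9]
163 [  0. -35. 147.] [-10.2  -0.3   7.2]
166 [  0. -37. 145.] [-12.4  -0.3   9.6]
169 [  0. -39. 142.] [-14.4  -0.3  12.1]
172 [  0. -41. 139.] [-16.2  -0.4  14.7]
175 [  0. -42. 137.] [-18.   -0.4  17.4]
178 [  0. -44. 134.] [-19.5  -0.4  20.2]
181 [  0. -45. 131.] [-21.   -0.4  23. ]
```

Emit:
play_rows:
  increments:
    - {"offset":[-3,0,1],"rotation":[0,0,0],"gripper":-1}
    - {"offset":[-5.5,0,3],"rotation":[0,0,0],"gripper":-1}
    - {"offset":[-8,0,5],"rotation":[0,0,0],"gripper":-1}
    - {"offset":[-10,0,7],"rotation":[0,0,0],"gripper":-1}
    - {"offset":[-12.5,0,9.5],"rotation":[0,0,0],"gripper":-1}
    - {"offset":[-14.5,0,12],"rotation":[0,0,0],"gripper":-1}
    - {"offset":[-16.5,0,14.5],"rotation":[0,0,0],"gripper":-1}
    - {"offset":[-18,0,16.5],"rotation":[0,0,0],"gripper":-1}

```text
time: 20.2
tcp_pos: [0.5235, -0.0844, 0.3195]
orientation: [0.634, 0.773, 0.0, 0.0]
ft_force: [-1.1, 2.4, 2.8]
finger_gap: 0.004
grasp_force: 1.3
```

Emit:
play_rows:
  increments:
    - {"offset":[-1,0,1.5],"rotation":[0,0,0],"gripper":-1}
    - {"offset":[-2,0,3],"rotation":[0,0,0],"gripper":-1}

```text
time: 20.4
tcp_pos: [0.5238, -0.0863, 0.3166]
orientation: [0.634, 0.773, 0.0, 0.0]
ft_force: [-1.3, 2.5, 2.5]
finger_gap: 0.006
grasp_force: 1.2
```

```bash
python3 g.py
```

```text
t 20.4 tip stand mm [  0.6 -44.2 134.6] rot err [0.  0.  0.5] F stand [-0.8  2.7  2.5] gap 0.01
```

Emit:
play_rows:
  increments:
    - {"offset":[0,0,1],"rotation":[0,0,0],"gripper":-1}
    - {"offset":[0,0,2],"rotation":[0,0,0],"gripper":-1}

```text
time: 20.6
tcp_pos: [0.5239, -0.0867, 0.3149]
orientation: [0.634, 0.773, -0.0, 0.001]
ft_force: [-0.6, -2.8, 4.4]
finger_gap: 0.009
grasp_force: 2.5
```

Emit:
play_rows:
  increments:
    - {"offset":[0,0,0.5],"rotation":[0,0,0],"gripper":-1}
    - {"offset":[0,0,1],"rotation":[0,0,0],"gripper":-1}

```text
time: 20.8
tcp_pos: [0.5239, -0.0869, 0.3143]
orientation: [0.634, 0.773, -0.001, 0.001]
ft_force: [-3.3, -3.1, 11.4]
finger_gap: 0.003
grasp_force: 5.6
```

```bash
python3 g.py
```

```text
t 20.8 tip stand mm [  0.7 -45.3 132.3] rot err [0.  0.1 0.6] F stand [-3.8 -2.4 11.4] gap 0.0
```

Emit:
play_rows:
  increments:
    - {"offset":[0,0,0.5],"rotation":[0,0,0],"gripper":-1}
    - {"offset":[0,0,0.5],"rotation":[0,0,0],"gripper":-1}
    - {"offset":[0,0,0.5],"rotation":[0,0,0],"gripper":-1}

```text
time: 21.1
tcp_pos: [0.5239, -0.0869, 0.3143]
orientation: [0.634, 0.773, -0.001, 0.001]
ft_force: [-2.7, -4.3, 10.7]
finger_gap: 0.001
grasp_force: 5.4
```

Emit:
play_rows:
  increments:
    - {"offset":[0,0,-4],"rotation":[0,0,0],"gripper":-1}
    - {"offset":[0,0,-15],"rotation":[0,0,0],"gripper":-1}
    - {"offset":[0,0,-40],"rotation":[0,0,0],"gripper":-1}
    - {"offset":[0,0,-75],"rotation":[0,0,0],"gripper":-1}
    - {"offset":[0,0,-110],"rotation":[0,0,0],"gripper":-1}
    - {"offset":[0,30,-140],"rotation":[0,0,0],"gripper":-1}
    - {"offset":[20,70,-150],"rotation":[0,0,0],"gripper":-1}
    - {"offset":[40,110,-150],"rotation":[0,0,0],"gripper":-1}
    - {"offset":[60,140,-150],"rotation":[0,0,0],"gripper":-1}
    - {"offset":[60,140,-150],"rotation":[0,0,0],"gripper":-1}

```text
time: 22.1
tcp_pos: [0.6516, 0.0031, 0.4631]
orientation: [0.633, 0.774, 0.001, 0.0]
ft_force: [-0.6, -0.7, -0.2]
finger_gap: 0.0
grasp_force: 0.0
```

```bash
python3 g.py; python3 - <<'E'
from cell import robot
import cv2,numpy as np
a=robot.get_image("scene")["pixels"]
c=cv2.resize(a[120:240,190:310],(500,500),interpolation=cv2.INTER_CUBIC)
cv2.imwrite("pics/c4.png",np.hstack([c,cv2.resize(a[100:300,130:430],(300,200)).repeat(1,0) if 0 else cv2.copyMakeBorder(cv2.resize(a[100:300,130:430],(300,200)),0,300,0,0,cv2.BORDER_CONSTANT)]))
E
```

```text
t 22.1 tip stand mm [143.1  20.1 281.1] rot err [ 0.1 -0.1  0.7] F stand [-0.7 -0.6 -0.2] gap 0.0
```

View pics/c4.png

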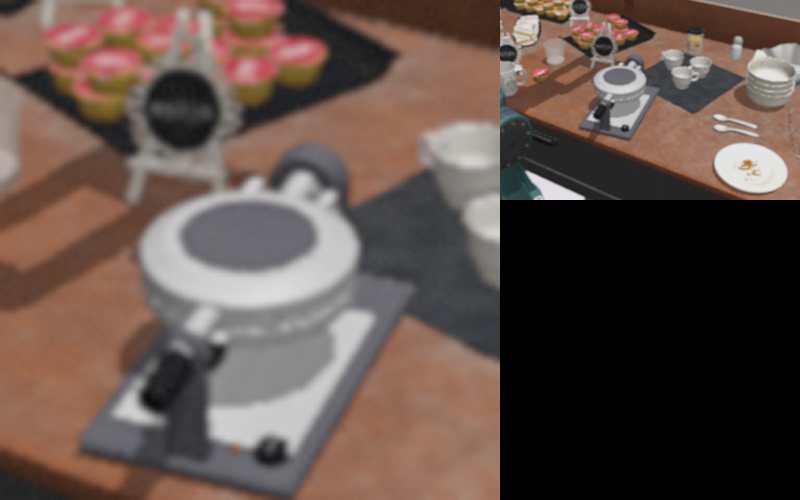

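The iron lies level and upside down with the lid shut: its seam is closed, at (250,320). The things around it have not moved, and the arm is clear. Handing in.

```bash
python3 -c "
from cell import robot
print(robot.finish_job())"
```

```text
the job is handed in; nothing more can be done
None
```

I pushed the lid shut, turned the iron half over to its stop and handed the job in at about 22 s; the last picture shows it level with the lid shut and the things around it in place. One push mid-turn caught the rim and read about 43 N at the wrist, so the 38 N limit may have been passed; the hand-in gave no verdict.

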